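# Seal the desiccator, then crack its lid and hold it ajar

### The job

The hot crucible has just been put in the desiccator: close the lid and press it down until the seal has gone fully home. Then let the hot air out: pull the lid up by its handle to break the sticky seal, and hold it just ajar, with a gap of about three centimetres at the front edge; finish while still holding it there with the gripper, not letting go. Leave the crucible and the things around the box standing where they are.

Things in the scene. Friction and masses are not known exactly. Their poses are not given: they have to be found in the camera images.
- desiccator: Desiccator: a clear-walled box with white edges, fixed to the bench, 200 mm deep (its x) by 240 mm wide (its y) by 110 mm tall, open at the top under a hinged lid. Origin at the centre of its underside, on the bench. Its x axis points from the front (nearest the robot) to the hinge side; z is up.
- lid (a joint): Angle of the clear lid about the hinge on the far (+x) top edge of the box (rad): 0 is fully shut, growing as the front edge rises, at most 1.45. The front edge rises about 2 mm per 0.01 rad. The hinge is stiff: the lid stays by itself above about 0.8 rad and sinks slowly when let go below 0.7. The lid is 6 mm thick, weighs 0.45 kg and reaches 211 mm from the hinge line.
- lid_hinge (a point): Middle of the hinge line, on the box's top far edge (in the box's frame x +100 mm, y 0, z 110.5 mm). The hinge line runs along the box's y axis. The point's axes turn with the lid and agree with the box's when the lid is shut.
- lid_handle (a point): Middle of the lid's handle: a round steel bar, 14 mm thick, 110 mm long, parallel to the hinge line, on 10 mm posts 48 mm either side of the middle. In the lid's frame it lies 165 mm from the hinge line towards the front edge and 48 mm above the lid's underside, with 35 mm clear between bar and lid. With the lid shut it is 158.5 mm above the bench.
- lid_front (a point): Middle of the lid's free front edge; a skirt hangs 14 mm below it over the press-on seal. Going down, the lid rests on the seal at about 0.06 rad; some 10 to 15 N down on the handle push it past, fully shut. Opening takes a peak of about 15 N up at the handle, near 0.01 rad; above 0.08 rad the hold is gone and 5 to 9 N lift the lid.
- crucible_mid (a point): Small white porcelain crucible standing loose inside the box, 42 mm wide and 36 mm tall, its rim 48 mm above the bench; the point is at its centre, half-way up. Leave it standing.
- beaker_mid (a point): Bystander: open glass beaker, 68 mm wide and 85 mm tall, standing loose on the bench; the point is on its axis 42 mm up. Leave it where it is.
- weigh_bottle_mid (a point): Bystander: small closed glass weighing bottle, 48 mm wide and 60 mm tall, standing loose on the bench; the point is on its axis 30 mm up. Leave it where it is.
- flask_mid (a point): Bystander: conical glass flask, 80 mm wide at its foot and 114 mm tall, standing loose on the bench; the point is on its axis 57 mm up. Leave it where it is.
- wash_bottle_mid (a point): Bystander: white plastic bottle, 64 mm wide and 150 mm tall, standing loose on the bench; the point is on its axis 75 mm up. Leave it where it is.
- mortar_mid (a point): Bystander: white porcelain mortar, 104 mm wide at the rim and 50 mm tall, standing loose on the bench; the point is on its axis 25 mm up. Leave it where it is.
- tube_rack_mid (a point): Bystander: white test-tube rack, 70 by 200 mm, 124 mm tall with its stoppered tubes, standing loose on the bench; the point is on its axis 40 mm up. Leave it where it is.

How it is judged:
By the outcome, as a careful person would: the job done as asked, in the order asked, and still so for the second after the job is handed in, while the arm keeps its last pose, push and grip.
It also fails if it takes over 42 s, if anything falls off the work surface, if the arm or the gripper's body presses on something with over 40 N, if the wrist force passes 120 N, or if a joint passes its speed limit or range.

### The arm

A 6-joint arm with a two-finger parallel gripper is mounted at the origin on the work surface. World frame = base frame: x ahead of the robot, y to its left, z up, the work surface at z = 0. Lengths are in m, angles in rad, forces in N, time in s.
With the tool pointing down it reaches from about 0.35 to 0.775 m from the base axis. Payload 7.3 kg.
Tool frame: the origin (TCP) lies at the very end of the fingers, on their centre line; the grasp point (between the pads) lies robot.pinch_z behind it (robot.pinch_z is the distance from the TCP to the grasp point, in m); y points along the fingers, z is the direction in which the jaws open and shut, and the axes are right-handed (so a half turn about y gives the same grasp; the last joint's range is limited). The gripper opens to 92 mm and grips with 3 to 60 N. Pads are 19 mm wide; open, the fingers measure 130 mm over their backs; the gripper's body (75 mm by 190 mm) begins 47 mm behind the grasp point.
Start: joints at [1.08, 0.342, 1.524, -0, 1.275, -0.146], TCP at [0.177, 0.494, 0.227] pointing down, gripper open.
Joint ranges: [-2.53, 2.53], [-0.77, 2.02], [0.04, 2.7], [-1, 4.14], [0.28, 2.66], [-3.11, 3.11]. Speed limits (rad/s): [2.57, 2.57, 3.14, 3.14, 3.14, 3.14].

### API

Orientations are given as [roll, pitch, yaw] about the fixed x, y, z axes, in that order (R = Rz(yaw) Ry(pitch) Rx(roll)).
In Python, from cell import status, viewer, robot gives the robot as it stands. The module is installed in compiled form; this text tells all that it offers.
- The arm moves only by the shell command python3 -m pendant 'ROWS' [FORCE]. ROWS is JSON, a list that holds one entry, the list of rows, each a list of 7 numbers: the shift along the tool's x, y, z in cm, then the turn, a rotation vector about the tool's x, y, z in rad, then the finger opening in cm, from 0 to 9.18. A call has 1 to 20 rows; each row is the pose to reach, as a shift and turn from the pose commanded when the call began, along the tool's axes at that moment; what a row does not reach only later rows make up. A row lasts 1/10 s, in which the tool goes at most 50 mm and 8.59 degrees, less where a joint would pass 70% of its speed; a pose out of reach is approached as far as the arm can. A call with a gripper value outside its range is refused whole. The fingers move at their own pace and stop on an object; FORCE is the grip in N (left out, the last holds). Time passes only in rows, so rows that repeat a pose let the fingers close. It gives the time, the measured TCP pose, the force and the opening at its end, in the units of the state.
- status.observe(): the state, without advancing time (a new reading comes with each control period).
- viewer.read_camera(name): name is "scene" or "top"; returns a dict with "image" (480x640x3 uint8, red, green, blue), "range_z" (480x640 float32, m along the optical axis (not along the pixel's ray), 0 where there is no reading), "fx", "fy", "cx", "cy" (pixels), "distortion" ([k1, k2, p1, p2, k3] as OpenCV has them; the pictures are not rectified), "camera_from_world" (4x4, takes a point from world to camera coordinates). Camera axes: x right, y up, looking along -z (the intrinsics and any distortion apply to the point x, -y, -z); pixel columns grow to the right and rows downward; lengths in m; the calibration is good to about 2 mm. A picture is of the moment at which its call begins.
- robot.hand_in(): hands the job in, once; it reports no verdict.
The state is a dict: "time": time; "qpos": joint angles; "qvel": joint speeds; "joint_efforts": joint torques, N m; "tool_pos": TCP position; "tool_rot": TCP orientation; "contact_force": force on the tool from outside, world axes, zero at the start; "torque": the same for the moment, N m; "opening": finger opening in m.
Only numpy, scipy, OpenCV 4.12 (cv2) and the standard library are available. Lean on these libraries where they do the work, as an engineer would, in place of code of your own. Each camera call takes 0.05 s, during which the arm holds its last target. There are 200 camera calls.

## Working session

There is one attempt and no reset: what is moved stays moved. The work goes in short steps, Python scripts to look and compute and a shell command to move; the robot and the scene stay as the last step left them, time stands still between calls to the robot, and variables do not carry over. Pictures are saved under pics/ and viewed, about 8 in all and at most 12, crops included, and the job is handed in when it is done.

```bash
mkdir -p pics; python3 - <<'E'
from cell import status, viewer, robot
import cv2,numpy as np
s=status.observe(); print({k:np.round(v,3).tolist() for k,v in s.items()}); print(robot.pinch_z)
for n in("scene","top"):
    c=viewer.read_camera(n); cv2.imwrite(f"pics/{n}0.png",c["image"][:,:,::-1]); np.savez(f"{n}0.npz",**c)
    print(n,c["fx"],c["fy"],c["cx"],c["cy"],c["distortion"],np.round(c["camera_from_world"],4).tolist())
E
```

```text
{'time': 0.0, 'qpos': [1.08, 0.343, 1.525, 0.0, 1.275, -0.146], 'qvel': [-0.001, -0.001, -0.001, -0.001, 0.0, 0.0], 'joint_efforts': [-0.0, -43.124, -24.422, 0.072, 0.056, -0.0], 'tool_pos': [0.177, 0.494, 0.226], 'tool_rot': [-1.572, 0.0, -0.345], 'contact_force': [0.128, 0.224, -0.192], 'torque': [0.036, -0.024, 0.061], 'opening': 0.092}
0.0188
scene 613.1342513227971 613.1342513227971 316.02012294085637 227.81796644298228 [0.02393461 0.         0.         0.         0.        ] [[-0.3139, 0.9492, -0.0206, 0.141], [-0.651, -0.1994, 0.7324, 0.2537], [0.6911, 0.2433, 0.6806, -1.9523], [0.0, 0.0, 0.0, 1.0]]
top 450.7485139861024 450.7485139861024 317.3789522194411 236.99502170137558 [-0.11548922  0.          0.          0.          0.        ] [[-0.0008, -1.0, -0.0036, 0.0008], [0.9788, -0.0015, 0.2049, -0.5064], [-0.2049, -0.0033, 0.9788, -1.2159], [0.0, 0.0, 0.0, 1.0]]
```

View pics/scene0.png

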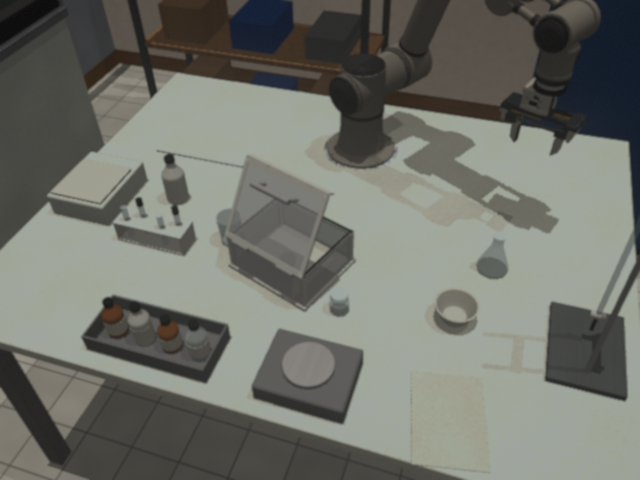

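View pics/top0.png

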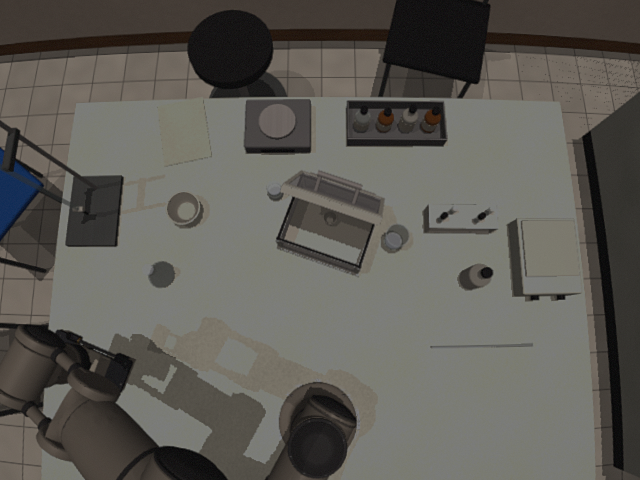

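The scene view shows the open box around (290,250) with the lid up and its handle at about (275,190). The top view shows the box around (325,235), turned slightly, with the lid towards +x and its handle at about (340,185). The beaker (393,238) and weighing bottle (275,192) stand close to it. I'll enlarge the box in both views and read off the corners.

```bash
python3 - <<'E'
import cv2,numpy as np
def crop(n,x,y,w,h,f):
    im=np.load(f"{n}0.npz")["image"][y:y+h,x:x+w,::-1]
    im=cv2.resize(im,None,fx=f,fy=f,interpolation=cv2.INTER_CUBIC)
    im=np.clip(im.astype(float)*1.4,0,255).astype(np.uint8)
    for k in range(0,w,10):
        cv2.line(im,(k*f,0),(k*f,6 if k%50 else 14),(0,0,255),1)
        if k%20==0: cv2.putText(im,str(x+k),(k*f,24),0,.4,(0,0,255),1)
    for k in range(0,h,10):
        cv2.line(im,(0,k*f),(6,k*f),(0,0,255),1)
        if k%20==0: cv2.putText(im,str(y+k),(8,k*f+4),0,.4,(0,0,255),1)
    return im
cv2.imwrite("pics/ctop.png",crop("top",262,160,155,118,5))
cv2.imwrite("pics/cscene.png",crop("scene",210,145,155,165,4)[:600])
E
```

```text
(no output)
```

View pics/ctop.png

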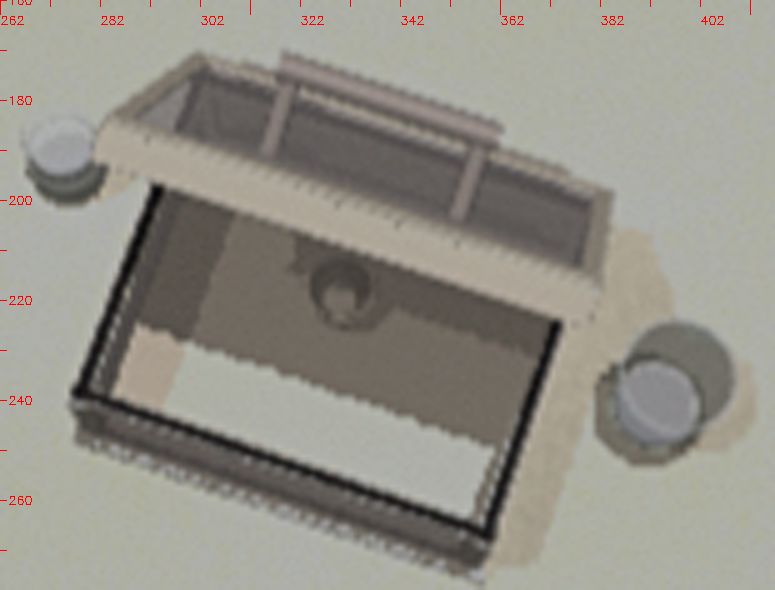

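View pics/cscene.png

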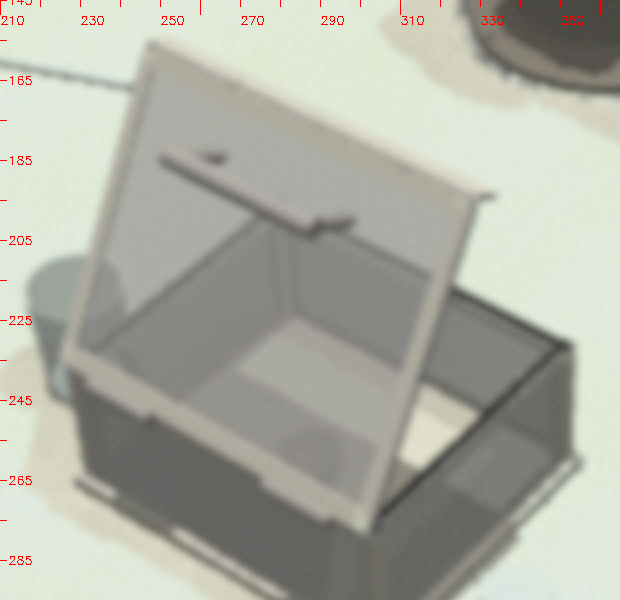

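From the top crop, the front rim corners are at about (277.6,238.6) and (360,267). The bar ends are at (318.6,172.4) and (362,186.4). In the scene crop the same bar ends are at (288.7,203.7) and (250,184.5), and the hinge ends at about (227,234.5) and (302,277). Next I'll triangulate these.

```bash
cat > h.py <<'E'
import cv2,numpy as np
from scipy.spatial.transform import Rotation as R
def ray(c,p):
    K=np.array([[c["fx"],0,c["cx"]],[0,c["fy"],c["cy"]],[0,0,1]],float)
    u=cv2.undistortPoints(np.array([[p]],float),K,np.array(c["distortion"],float))[0,0]
    T=np.array(c["camera_from_world"]); d=T[:3,:3].T@np.array([u[0],-u[1],-1]); return -T[:3,:3].T@T[:3,3],d/np.linalg.norm(d)
def plane(c,p,z):
    o,d=ray(c,p); return o+d*(z-o[2])/d[2]
def tri(a,p,b,q):
    o,d=ray(a,p);o2,e=ray(b,q); s=np.linalg.lstsq(np.c_[d,-e],o2-o,rcond=None)[0]
    A,B=o+d*s[0],o2+e*s[1]; return (A+B)/2,np.linalg.norm(A-B)
E
python3 - <<'E'
from h import *
np.set_printoptions(precision=4,suppress=True)
t=dict(np.load("top0.npz"));s=dict(np.load("scene0.npz"))
L=tri(t,(318.6,172.4),s,(288.7,203.7));Rr=tri(t,(362,186.4),s,(250,184.5))
print("bar",L,Rr,np.linalg.norm(L[0]-Rr[0]))
fl=plane(t,(277.6,238.6),.11);fr=plane(t,(360,267),.11)
w=fl-fr;print("front rim",fl,fr,np.linalg.norm(w))
print("rim tri right?", tri(t,(277.6,238.6),s,(351.5,231.5)))
b=L[0]-Rr[0]
for v in(w,b): print("yaw",np.arctan2(-v[0],v[1]))
yaw=np.arctan2(-w[0],w[1]);ex=np.array([np.cos(yaw),np.sin(yaw),0])
H=(fl+fr)/2+ex*.2;H[2]=.1105;print("hinge from rim",H)
hl=plane(s,(302,277),.1135);hr=plane(s,(227,234.5),.1135);print("hinge scene",hl,hr,(hl+hr)/2)
m=(L[0]+Rr[0])/2;r=np.array([(m-H)@ex,m[2]-H[2]]);print("bar mid",m,"rel",r,np.hypot(*r),"theta",np.arctan2(r[1],-r[0])-np.arctan2(.048,.165))
for n,p in(("weigh",(275,192)),("beaker",(393,240))): print(n,plane(t,p,.06))
st=R.from_euler('xyz',[-1.572,0,-.345]).as_matrix();print(st)
E
```

```text
bar (array([ 0.6174, -0.0025,  0.2739]), np.float64(0.0022753132307179423)) (array([ 0.5822, -0.1068,  0.2758]), np.float64(0.001110974024172381)) 0.11016433452264304
front rim [0.4901 0.1068 0.11  ] [ 0.413  -0.1128  0.11  ] 0.2328302407614718
rim tri right? (array([0.4907, 0.1077, 0.1067]), np.float64(0.0012141856462222847))
yaw -0.3378117955298353
yaw -0.3256258842708855
hinge from rim [ 0.6403 -0.0693  0.1105]
hinge scene [0.676  0.0439 0.1135] [ 0.5972 -0.1787  0.1135] [ 0.6366 -0.0674  0.1135]
bar mid [ 0.5998 -0.0547  0.2748] rel [-0.043   0.1643] 0.16987459743995573 theta 1.0315189202192228
weigh [0.6367 0.1215 0.06  ]
beaker [ 0.4959 -0.2115  0.06  ]
[[ 0.9411 -0.0004  0.3382]
 [-0.3382 -0.0011  0.9411]
 [ 0.     -1.     -0.0012]]
```

The two views agree. The hinge middle is at about (0.639,-0.068,0.1105), the box yaw about -0.33 and the lid about 1.03 rad. The bar middle is at (0.600,-0.055,0.275). I'll move to above the bar with the jaws across it.

```bash
python3 -m pendant '[[[0,-5,0,0,0,0,2.8],[0,-10,0,0,0.1,0,2.8],[4,-13.35,-2,0,0.25,0,2.8],[58.35,-13.35,-37.34,0,1.558,0,2.8],[58.35,-13.35,-37.34,0,1.558,0,2.8],[58.35,-13.35,-37.34,0,1.558,0,2.8],[58.35,-13.35,-37.34,0,1.558,0,2.8],[58.35,-13.35,-37.34,0,1.558,0,2.8],[58.35,-13.35,-37.34,0,1.558,0,2.8],[58.35,-13.35,-37.34,0,1.558,0,2.8],[58.35,-13.35,-37.34,0,1.558,0,2.8],[58.35,-13.35,-37.34,0,1.558,0,2.8],[58.35,-13.35,-37.34,0,1.558,0,2.8],[58.35,-13.35,-37.34,0,1.558,0,2.8],[58.35,-13.35,-37.34,0,1.558,0,2.8],[58.35,-13.35,-37.34,0,1.558,0,2.8],[58.35,-13.35,-37.34,0,1.558,0,2.8],[58.35,-13.35,-37.34,0,1.558,0,2.8],[58.35,-13.35,-37.34,0,1.558,0,2.8],[58.35,-13.35,-37.34,0,1.558,0,2.8]]]' 20
python3 - <<'E'
from cell import status, viewer
import cv2,numpy as np
s=status.observe(); print(s["tool_pos"],s["tool_rot"],np.round(s["qpos"],3),s["contact_force"])
a=[]
for n,(x,y,w,h) in(("scene",(190,110,200,200)),("top",(250,120,200,200))):
    c=viewer.read_camera(n); np.savez(f"{n}1.npz",**c); a.append(cv2.resize(c["image"][y:y+h,x:x+w,::-1],(400,400),interpolation=cv2.INTER_CUBIC))
cv2.imwrite("pics/a1.png",np.clip(np.hstack(a)*1.5,0,255))
E
```

```text
time: 2.1
tool_pos: [0.5998, -0.0531, 0.3609]
tool_rot: [-1.57, 0.0, -1.901]
contact_force: [-0.6, 0.4, -0.3]
opening: 0.0277
[ 0.59979959 -0.05313971  0.3609276 ] [-1.57013743e+00  3.95557922e-04 -1.90108577e+00] [-0.216  0.438  1.017  0.     1.686  0.115] [-0.56255958  0.40642118 -0.25311163][ WARN:0@2.851] global loadsave.cpp:1063 imwrite_ Unsupported depth image for selected encoder is fallbacked to CV_8U.
```

View pics/a1.png

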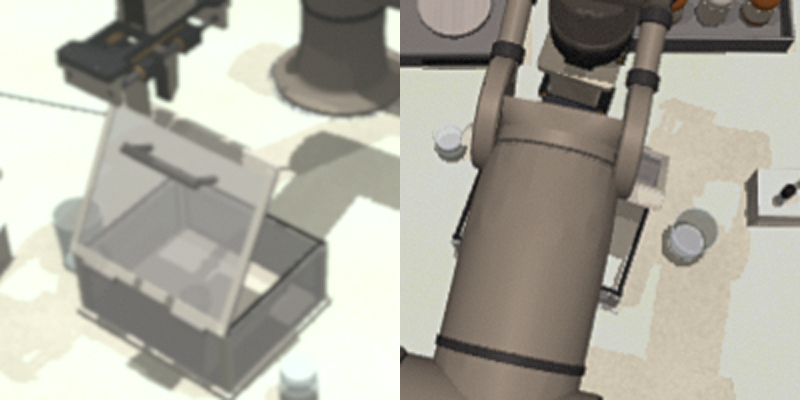

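The tool is straight above the bar, with the jaws across it. Lowering slowly.

```bash
python3 -m pendant '[[[0,3,0.1,0,0,0,2.4],[0,5,0.1,0,0,0,2.4],[0,6,0.1,0,0,0,2.4],[0,7,0.1,0,0,0,2.4],[0,7.7,0.1,0,0,0,2.4],[0,8.3,0.1,0,0,0,2.4],[0,8.9,0.1,0,0,0,2.4],[0,9.5,0.1,0,0,0,2.4],[0,10,0.1,0,0,0,2.4],[0,10,0.1,0,0,0,2.4]]]' 20
python3 - <<'E'
from cell import status, viewer
import cv2,numpy as np
s=status.observe(); print(s["torque"])
c=viewer.read_camera("scene"); cv2.imwrite("pics/a2.png",np.clip(cv2.resize(c["image"][90:290,190:390,::-1],(600,600),interpolation=cv2.INTER_CUBIC)*1.5,0,255).astype(np.uint8))
E
```

```text
time: 3.2
tool_pos: [0.6011, -0.0548, 0.2594]
tool_rot: [-1.572, -0.0, -1.903]
contact_force: [0.0, -0.3, -0.3]
opening: 0.0236
[-0.09893284  0.11003152 -0.01162863]
```

View pics/a2.png

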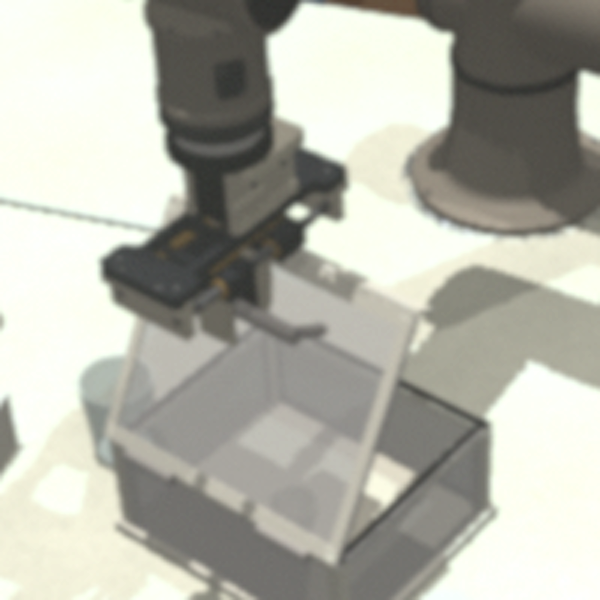

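The fingers straddle the bar between the posts, around (240,310), with no contact force. Closing.

```bash
python3 -m pendant '[[[0,0,0,0,0,0,0.8],[0,0,0,0,0,0,0.8],[0,0,0,0,0,0,0.8],[0,0,0,0,0,0,0.8],[0,0,0,0,0,0,0.8],[0,0,0,0,0,0,0.8]]]' 25
```

```text
time: 3.85
tool_pos: [0.6012, -0.0548, 0.2608]
tool_rot: [-1.571, 0.0, -1.903]
contact_force: [-5.0, 0.6, 5.7]
opening: 0.013
```

Gripped. Following the arc about the hinge, first to about 0.7 rad.

```bash
python3 -m pendant '[[[0,0.3,-1,0,0,0,0.8],[0,0.69,-2.01,0,0,0,0.8],[0,1.04,-2.8,0,0,0,0.8],[0,1.41,-3.56,0,0,0,0.8],[0,1.84,-4.32,0,0,0,0.8],[0,2.29,-5.04,0,0,0,0.8],[0,2.29,-5.04,0,0,0,0.8]]]' 25; python3 -c "
from cell import status;s=status.observe();print(s['contact_force'],s['torque'])"
```

```text
time: 4.55
tool_pos: [0.5532, -0.0378, 0.2382]
tool_rot: [-1.57, 0.001, -1.902]
contact_force: [-6.2, 3.9, 7.0]
opening: 0.0132
[-6.18934985  3.94791702  7.03473418] [ 0.34338002  0.96089165 -0.06067477]
```

```bash
python3 -m pendant '[[[0,0.4,-0.85,0,0,0,0.8],[0,0.93,-1.54,0,0,0,0.8],[0,1.45,-2.2,0,0,0,0.8],[0,2.05,-2.81,0,0,0,0.8],[0,2.66,-3.4,0,0,0,0.8],[0,3.33,-3.96,0,0,0,0.8],[0,4.0,-4.5,0,0,0,0.8],[0,4.71,-4.97,0,0,0,0.8],[0,4.71,-4.97,0,0,0,0.8]]]' 25; python3 -c "
from cell import status;s=status.observe();print(s['contact_force'],s['torque'])"
```

```text
time: 5.45
tool_pos: [0.5049, -0.0207, 0.1885]
tool_rot: [-1.575, 0.001, -1.903]
contact_force: [-0.6, 7.2, -1.6]
opening: 0.0129
[-0.63208751  7.16127002 -1.60331627] [ 1.02850369 -0.03128992 -0.03931944]
```

```bash
python3 -m pendant '[[[-0.03,0.73,-0.45,0,0,0,0.8],[-0.06,1.48,-0.87,0,0,0,0.8],[-0.1,2.2,-1.25,0,0,0,0.8],[-0.1,2.7,-1.45,0,0,0,0.8],[-0.1,3.1,-1.6,0,0,0,0.8],[-0.1,3.1,-1.6,0,0,0,0.8]]]' 40; python3 -c "
from cell import status;s=status.observe();print(s['contact_force'],s['torque'])"
```

```text
time: 6.05
tool_pos: [0.4891, -0.015, 0.1576]
tool_rot: [-1.577, -0.0, -1.903]
contact_force: [-4.8, 5.7, -0.0]
opening: 0.0129
[-4.7821402   5.69844408 -0.01806253] [ 0.65659711  0.50431261 -0.02684025]
```

```bash
python3 -m pendant '[[[-0.05,0.3,-0.2,0,0,0,0.8],[-0.05,0.6,-0.3,0,0,0,0.8],[-0.05,0.9,-0.4,0,0,0,0.8],[-0.05,1.1,-0.45,0,0,0,0.8],[-0.05,1.1,-0.45,0,0,0,0.8]]]' 60; python3 -c "
from cell import status;s=status.observe();print(s['contact_force'],s['torque'])"
```

```text
time: 6.55
tool_pos: [0.4852, -0.0137, 0.147]
tool_rot: [-1.576, -0.001, -1.902]
contact_force: [-5.1, 3.8, 2.1]
opening: 0.0122
[-5.08261788  3.81559217  2.07865785] [ 0.30784221  0.55546711 -0.00965627]
```

```bash
python3 -m pendant '[[[0,0.15,-0.05,0,0,0,0.8],[0,0.3,-0.1,0,0,0,0.8],[0,0.4,-0.12,0,0,0,0.8],[0,0.4,-0.12,0,0,0,0.8]]]' 60; python3 -c "
from cell import status;s=status.observe();print(s['contact_force'],s['torque'])"
```

```text
time: 6.95
tool_pos: [0.4848, -0.0135, 0.1452]
tool_rot: [-1.573, -0.001, -1.902]
contact_force: [-10.3, 3.4, 21.0]
opening: 0.0126
[-10.27637281   3.4057581   20.95772874] [ 0.33686404  1.35448058 -0.03345318]
```

```bash
for i in 1; do python3 -m pendant '[[[0,0.06,-0.05,0,0,0,0.8],[0,0.12,-0.1,0,0,0,0.8],[0,0.12,-0.1,0,0,0,0.8]]]' 60; done; python3 - <<'E'
from cell import viewer
import cv2,numpy as np
c=viewer.read_camera("scene"); np.savez("scene3.npz",**c); cv2.imwrite("pics/a3.png",np.clip(cv2.resize(c["image"][120:320,190:390,::-1],(800,800),interpolation=cv2.INTER_CUBIC)[100:700]*1.5,0,255).astype(np.uint8))
E
```

```text
time: 7.25
tool_pos: [0.4848, -0.0135, 0.145]
tool_rot: [-1.57, -0.001, -1.902]
contact_force: [-11.0, 3.2, 25.4]
opening: 0.0123
```

View pics/a3.png

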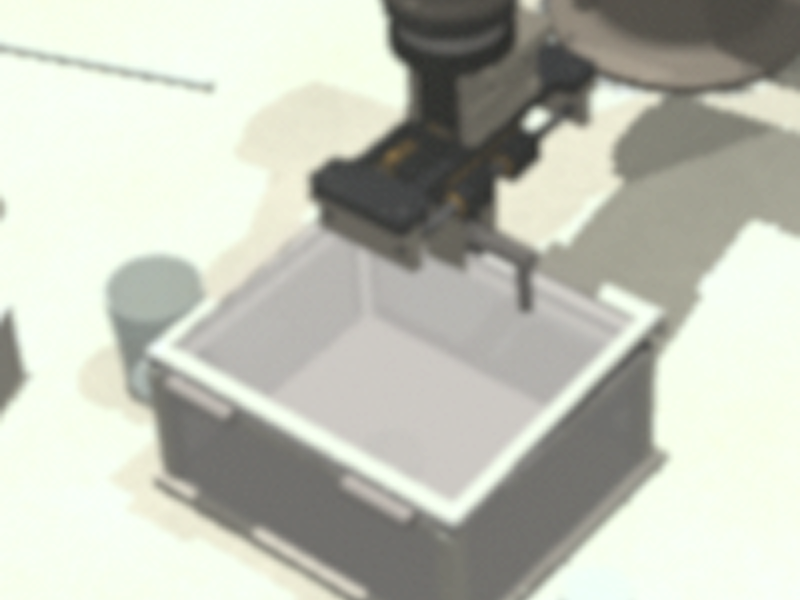

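The lid lies nearly flat. Its front-left top corner is at crop (662,315), with a thin dark line under it, and no other gap shows. I'll check the angle from depth and from the corner before trusting it.

```bash
python3 - <<'E'
from h import *
np.set_printoptions(precision=4,suppress=True)
s=dict(np.load("scene3.npz"));T=s["camera_from_world"];im=s["image"].astype(float)
ex=np.array([np.cos(.333),-np.sin(.333),0]);ey=np.array([np.sin(.333),np.cos(.333),0]);H=np.array([.639,-.0685,.1105])
K=np.array([[s["fx"],0,s["cx"]],[0,s["fy"],s["cy"]],[0,0,1]])
def proj(p):
    q=T[:3,:3]@p+T[:3,3]; return cv2.projectPoints(np.array([[q[0],-q[1],-q[2]]]),np.zeros(3),np.zeros(3),K,s["distortion"])[0][0,0]
for th in(0,.03,.06):
    f=-ex*np.cos(th)+np.array([0,0,np.sin(th)])
    for w in(.12,.125): print(th,w,(proj(H+f*.211+ey*w+[0,0,.006])-[190,145])*4)
# depth heights
v,u=np.mgrid[195:260,225:360]
z=s["range_z"][195:260,225:360]
uv=cv2.undistortPoints(np.stack([u,v],-1).reshape(-1,1,2).astype(float),K,s["distortion"])[:,0].reshape(*u.shape,2)
P=np.stack([uv[...,0]*z,-uv[...,1]*z,-z],-1);W=(P-T[:3,3])@T[:3,:3]
d=W-H;X=d@ex;Y=d@ey;Z=W[...,2]
ok=(z>0)&(Z>.09)&(Z<.14)&(abs(Y)<.13)
for a in np.arange(-.22,.01,.02):
    m=ok&(X>a)&(X<a+.02); print(round(a+.01,3),m.sum(),np.median(Z[m]) if m.any() else 0, np.percentile(Z[m],[10,90]) if m.any() else 0)
E
```

```text
0 0.12 [660.1534 323.8856]
0 0.125 [666.8334 327.1284]
0.03 0.12 [660.2986 316.4199]
0.03 0.125 [666.9981 319.6607]
0.06 0.12 [660.268  309.0862]
0.06 0.125 [666.9874 312.3256]
-0.21 149 0.1297193609806226 [0.1198 0.1325]
-0.19 306 0.1278061466431952 [0.1076 0.1318]
-0.17 368 0.1266098235783597 [0.1125 0.1305]
-0.15 531 0.12504118672549983 [0.1207 0.1285]
-0.13 608 0.12447781019101019 [0.1202 0.1279]
-0.11 623 0.12316890134589903 [0.1193 0.1264]
-0.09 618 0.12236402362527754 [0.1183 0.1256]
-0.07 609 0.12093525856427662 [0.118  0.1239]
-0.05 567 0.11979243434351312 [0.117  0.1229]
-0.03 484 0.11878469023693874 [0.1158 0.1218]
-0.01 568 0.11739221105578232 [0.0984 0.1214]
0.01 102 0.11468683297043364 [0.1076 0.1193]
```

Depth shows the lid top sloping by about 0.06 rad, so it is resting on the seal and not home yet. The bar has slid a few mm in the pads. I'll press harder in small steps and ease the horizontal load.

```bash
python3 -m pendant '[[[0,0.1,-0.1,0,0,0,0.8],[0,0.2,-0.15,0,0,0,0.8],[0,0.2,-0.15,0,0,0,0.8]]]' 60; python3 -m pendant '[[[0,0.1,0,0,0,0,0.8],[0,0.1,0,0,0,0,0.8]]]' 60
```

```text
time: 7.6
tool_pos: [0.4842, -0.0132, 0.1432]
tool_rot: [-1.568, -0.0, -1.902]
contact_force: [-7.5, 2.5, 20.7]
opening: 0.0121
time: 7.8
tool_pos: [0.4834, -0.013, 0.1409]
tool_rot: [-1.571, -0.001, -1.902]
contact_force: [-5.2, 2.9, 11.5]
opening: 0.0123
```

It is giving way. Continuing down until it meets a hard stop.

```bash
python3 -m pendant '[[[0,0.15,-0.03,0,0,0,0.8],[0,0.3,-0.06,0,0,0,0.8],[0,0.3,-0.06,0,0,0,0.8]]]' 60; python3 -m pendant '[[[0,0.15,-0.03,0,0,0,0.8],[0,0.3,-0.06,0,0,0,0.8],[0,0.3,-0.06,0,0,0,0.8]]]' 60
```

```text
time: 8.1
tool_pos: [0.482, -0.0125, 0.1361]
tool_rot: [-1.574, -0.001, -1.902]
contact_force: [-5.0, 3.1, -1.1]
opening: 0.0126
time: 8.4
tool_pos: [0.4818, -0.0124, 0.1349]
tool_rot: [-1.573, -0.001, -1.902]
contact_force: [-9.3, 3.2, 17.7]
opening: 0.0126
```

```bash
cat > lid.py <<'E'
from h import *
from cell import viewer
def lid():
    s=viewer.read_camera("scene");T=np.array(s["camera_from_world"]);D=np.array(s["distortion"])
    ex=np.array([np.cos(.333),-np.sin(.333),0]);ey=np.array([np.sin(.333),np.cos(.333),0]);H=np.array([.639,-.0685,.1105])
    K=np.array([[s["fx"],0,s["cx"]],[0,s["fy"],s["cy"]],[0,0,1]])
    v,u=np.mgrid[185:265,220:365];z=s["range_z"][185:265,220:365]
    uv=cv2.undistortPoints(np.stack([u,v],-1).reshape(-1,1,2).astype(float),K,D)[:,0].reshape(*u.shape,2)
    W=(np.stack([uv[...,0]*z,-uv[...,1]*z,-z],-1)-T[:3,3])@T[:3,:3]
    d=W-H;X=d@ex;Y=d@ey;Z=W[...,2];ok=(z>0)&(Z>.1)&(Z<.18)&(abs(Y)<.12)&(X<-.01)&(X>-.15)
    A=[(X[m].mean(),np.median(Z[m])) for a in np.arange(-.15,-.01,.02) for m in[ok&(X>a)&(X<a+.02)]]
    p=np.polyfit(*np.array(A).T,1);print("lid angle",-np.arctan(p[0]),"z at hinge",p[1]);return s
E
python3 -m pendant '[[[0,0.1,-0.1,0,0,0,0.8],[0,0.1,-0.1,0,0,0,0.8]]]' 60
python3 - <<'E'
from lid import *
s=lid();cv2.imwrite("pics/a4.png",np.clip(cv2.resize(s["image"][145:295,190:390,::-1],(800,600),interpolation=cv2.INTER_CUBIC)*1.5,0,255).astype(np.uint8))
E
```

```text
time: 8.6
tool_pos: [0.4818, -0.0124, 0.1348]
tool_rot: [-1.57, -0.001, -1.902]
contact_force: [-9.0, 2.6, 22.1]
opening: 0.0123
lid angle -0.0014830012234263198 z at hinge 0.11733272306978017
```

View pics/a4.png

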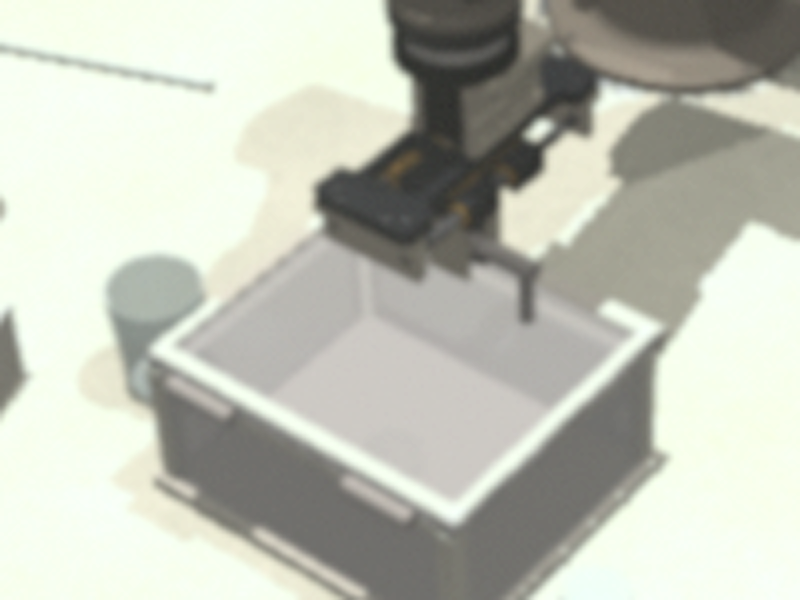

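The lid reads 0.00 rad and the dark line at the corner (655,335) is gone, so the seal is home. Now I'll pull up slowly along the arc.

```bash
python3 -m pendant '[[[0,-0.2,0.1,0,0,0,0.8],[0,-0.4,0.15,0,0,0,0.8],[0,-0.55,0.2,0,0,0,0.8],[0,-0.55,0.2,0,0,0,0.8]]]' 60; python3 -m pendant '[[[0,-0.15,0.05,0,0,0,0.8],[0,-0.3,0.1,0,0,0,0.8],[0,-0.3,0.1,0,0,0,0.8]]]' 60;  python3 -m pendant '[[[0,-0.15,0.05,0,0,0,0.8],[0,-0.3,0.1,0,0,0,0.8],[0,-0.3,0.1,0,0,0,0.8]]]' 60; python3 -c "
from lid import *
lid()"
```

```text
time: 9.05
tool_pos: [0.482, -0.0125, 0.1365]
tool_rot: [-1.577, -0.001, -1.903]
contact_force: [-4.8, 3.0, -14.2]
opening: 0.0127
time: 9.35
tool_pos: [0.483, -0.0128, 0.1397]
tool_rot: [-1.577, -0.001, -1.903]
contact_force: [-7.4, 3.3, -12.0]
opening: 0.0122
time: 9.65
tool_pos: [0.4848, -0.0134, 0.1449]
tool_rot: [-1.574, -0.001, -1.903]
contact_force: [-9.7, 2.9, 3.8]
opening: 0.0125
lid angle 0.059755819973783986 z at hinge 0.11711219288528944
```

```bash
python3 -m pendant '[[[0,-0.25,0,0,0,0,0.8],[0,-0.5,0.05,0,0,0,0.8],[0,-0.75,0.15,0,0,0,0.8],[0,-1.0,0.22,0,0,0,0.8],[0,-1.2,0.3,0,0,0,0.8],[0,-1.35,0.35,0,0,0,0.8],[0,-1.35,0.35,0,0,0,0.8]]]' 60; python3 -c "
from lid import *
lid()"
```

```text
time: 10.4
tool_pos: [0.4898, -0.0152, 0.1584]
tool_rot: [-1.569, -0.0, -1.903]
contact_force: [-1.1, -4.6, -5.5]
opening: 0.0124
lid angle 0.14053340777103288 z at hinge 0.11695613114881231
```

The lid angle is 0.1405, which puts the front edge 29.6 mm up. I'll nudge it slightly, let it settle, and check the lid and everything around it.

```bash
python3 -m pendant '[[[0,-0.05,0.02,0,0,0,0.8],[0,-0.05,0.02,0,0,0,0.8],[0,-0.05,0.02,0,0,0,0.8],[0,-0.05,0.02,0,0,0,0.8],[0,-0.05,0.02,0,0,0,0.8],[0,-0.05,0.02,0,0,0,0.8],[0,-0.05,0.02,0,0,0,0.8],[0,-0.05,0.02,0,0,0,0.8]]]' 60; python3 - <<'E'
from lid import *
s=lid();b=np.load("scene0.npz")["image"].astype(int);d=np.abs(s["image"].astype(int)-b).max(2)
for n,(x,y) in dict(flask=(493,257),mortar=(456,308),weigh=(340,301),rack=(153,230),wash=(174,180),beaker=(224,226)).items(): print(n,np.median(d[y-18:y+18,x-14:x+14]),np.percentile(d[y-18:y+18,x-14:x+14],95))
cv2.imwrite("pics/a5.png",np.clip(cv2.resize(s["image"][130:330,100:367,::-1],(800,600),interpolation=cv2.INTER_CUBIC)*1.4,0,255).astype(np.uint8))
E
```

```text
time: 11.25
tool_pos: [0.4899, -0.0153, 0.1586]
tool_rot: [-1.57, -0.001, -1.903]
contact_force: [-0.0, -5.7, -7.8]
opening: 0.0124
lid angle 0.1416046660216608 z at hinge 0.11696440930458388
flask 4.0 6.0
mortar 4.0 6.0
weigh 5.0 15.0
rack 4.0 6.0
wash 4.0 6.0
beaker 5.0 53.64999999999998
```

View pics/a5.png

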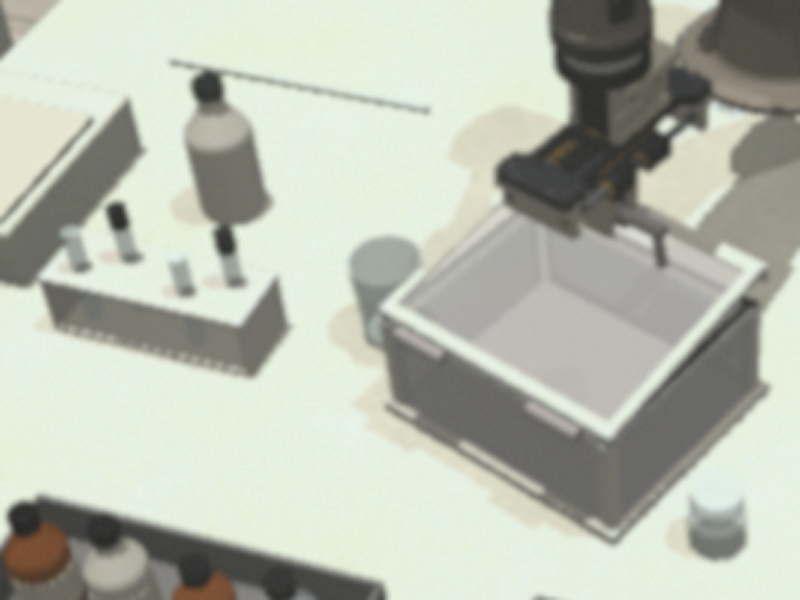

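The lid is ajar: its front corner at (765,268) sits above the rim at (755,303), and the gripper holds the bar. The beaker (385,290), bottles, rack and weighing bottle are all upright. The beaker's pixel change sits where the moved lid used to be. Handing in.

```bash
python3 -c "
from cell import robot
print(robot.hand_in())"
```

```text
the job is handed in; nothing more can be done
None
```

The lid was closed, pressed fully home and then pulled open. I handed in with the gripper still holding it ajar by the handle, after about 11 s of the 42 s allowed.

- **Closing:** I gripped the handle bar at about 1.03 rad and followed the arc down. A depth check showed the lid first stopped on the seal at 0.06 rad, so I pressed harder, peaking at about 25 N. The seal then gave way and the lid read 0.00 rad against a hard stop.
- **Opening:** The seal broke with a reading of about 14 N upward.
- **Final hold:** The lid is at 0.142 rad, which puts the front edge about 30 mm up. The reading held steady through the last 0.8 s, and the grip is set to 60 N.
- **Things around the box:** The before and after pictures show the flask, mortar, rack and wash bottle unchanged. The weighing bottle and beaker areas differ only slightly, which I put down to the moved lid and its shadows; both look upright and in place.

Two things are less certain:
- **Bar slip:** The bar slid about 6–8 mm in the pads while the lid was closing. I re-measured the lid angle after that, so the final angle does not depend on it.
- **Crucible:** In the last picture it is only a faint shape through the closed lid. I did not measure its position, and nothing touched it.

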